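Set out the spice tins on the market counter

TASK

Open up the stall: take the stack of four closed tins apart from the top down, one tin after another, and stand each flat and upright on the floor of the white tray of its own shape and size, the square tins with their sides in line with the tray's. Set the tins down, do not drop or tip them over, and leave the padlock and the copper cup where they are.

Things in the scene. Friction and masses are not known exactly. Their poses are not given: they have to be found in the camera images.
- tin_round_small: Closed small round tin, plain steel with a dark lid panel, 26 mm across, 32 mm high, about 25 g. Origin: centre of its underside; z up through the lid. Top of the stack, on the small square tin.
- tin_square_small: Closed small square tin, plain steel with a dark lid panel, 36 x 36 mm, 35 mm high, about 50 g. Origin: centre of its underside; z up through the lid; x and y square to its sides. Second from the top, on the large round tin.
- tin_round_large: Closed large round tin, plain steel with a dark lid panel, 54 mm across, 40 mm high, about 110 g. Origin: centre of its underside; z up through the lid. Third from the top, on the large square tin.
- tin_square_large: Closed large square tin, plain steel with a dark lid panel, 64 x 64 mm, 45 mm high, about 170 g. Origin: centre of its underside; z up through the lid; x and y square to its sides. Bottom of the stack, on the counter.
- tray_round_small: Low open round tray of plain white melamine, fixed to the counter, the small round tin's: 44 mm across inside, 52 mm outside; floor 4 mm thick, rim 4 mm thick and 12 mm high above the counter. Origin: centre of its underside, on the counter; z up.
- tray_square_small: Low open square tray of plain white melamine, fixed to the counter, the small square tin's: 54 x 54 mm inside, 62 mm outside; floor 4 mm thick, rim 4 mm thick and 12 mm high above the counter. Origin: centre of its underside, on the counter; z up; x and y square to its sides.
- tray_round_large: Low open round tray of plain white melamine, fixed to the counter, the large round tin's: 72 mm across inside, 80 mm outside; floor 4 mm thick, rim 4 mm thick and 12 mm high above the counter. Origin: centre of its underside, on the counter; z up.
- tray_square_large: Low open square tray of plain white melamine, fixed to the counter, the large square tin's: 82 x 82 mm inside, 90 mm outside; floor 4 mm thick, rim 4 mm thick and 12 mm high above the counter. Origin: centre of its underside, on the counter; z up; x and y square to its sides.
- padlock: Brass padlock lying flat among the trays, body 36 x 40 mm, 18 mm high, steel shackle reaching 44 mm from the origin along x. Origin: centre of the brass body's underside. Not to be disturbed.
- cup: Small open copper measuring cup standing among the trays, 52 mm across, 42 mm high. Origin: centre of its underside. Not to be disturbed.

How it is judged:
By the outcome, as a careful person would: the job done as asked, in the order asked, and still so for the second after the job is handed in, with the robot touching nothing.
It also fails if it takes over 115 s, if anything falls off the work surface, if the arm or the gripper's body presses on something with over 40 N, if the wrist force passes 120 N, or if a joint passes its speed limit or range.

ROBOT

A 6-joint arm with a two-finger parallel gripper is mounted at the origin on the work surface. World frame = base frame: x ahead of the robot, y to its left, z up, the work surface at z = 0. Lengths are in m, angles in rad, forces in N, time in s.
With the tool pointing down it reaches from about 0.35 to 0.975 m from the base axis. Payload 4.9 kg.
Tool frame: the origin (TCP) lies on the mounting face of the last link; the fingertips stand 173 mm ahead of it and the grasp point (between the pads) lies 155 mm ahead of it; z points along the fingers, y is the direction in which the jaws open and shut (so a half turn about z gives the same grasp; the last joint's range is limited). The gripper opens to 85 mm and grips with 20 to 120 N. Pads are 22 mm wide; open, the fingers measure 114 mm over their backs; the gripper's body (76 mm by 85 mm) begins 54 mm behind the grasp point. The pads swing forward as they close: fully open they stand 13 mm farther back than shut.
Start: joints at [1.201, 0.053, 1.613, -0, 1.476, -0.119], TCP at [0.155, 0.605, 0.405] pointing down, gripper open.
Joint ranges: [-3.01, 3.01], [-1.01, 2.22], [0.06, 2.58], [-1.02, 4.17], [0.09, 2.62], [-3.14, 3.14]. Speed limits (rad/s): [2.57, 2.57, 3.14, 3.14, 3.14, 3.14].

INTERFACE

Orientations are given as a unit quaternion [w, x, y, z].
In Python, from plant import manip gives the robot as it stands.
- The arm moves only by the tool play_rows, never from a script. Its argument "increments" is a list of rows, each an object with "offset": the shift along the tool's x, y, z in mm, a list of three; "twist": the turn about the tool's z in rad; "grip": the opening, from 0 (shut) to 1 (fully open). In form: [{"offset": [dx, dy, dz], "twist": twist, "grip": grip}, ...]. A call has 1 to 5 rows; each row is the pose to reach, as a shift and turn from the pose commanded when the call began, along the tool's axes at that moment; what a row does not reach only later rows make up. A row lasts 1/12 s, in which the tool goes at most 41.7 mm and 7.16 degrees, less where a joint would pass 70% of its speed; a pose out of reach is approached as far as the arm can. A call with a gripper value outside its range is refused whole. The fingers move at their own pace and stop on an object; the grip force is fixed at half the most. Time passes only in rows, so rows that repeat a pose let the fingers close. It gives the time, the measured TCP pose, the force and the opening at its end, in the units of the state.
- manip.state(): the state, without advancing time (a new reading comes with each control period).
- manip.grab_frame(name): name is "side" or "top" or "wrist"; returns the picture (480x640x3 uint8, blue, green, red); there is no depth.
- manip.get_calibration(name): a dict with "fx", "fy", "cx", "cy" (pixels), "T" (4x4, takes a point from camera to world coordinates). Camera axes: x right, y down, z forward; pixel columns grow to the right and rows downward; lengths in m; the calibration is good to about 2 mm. A picture is of the moment at which its call begins: read the wrist's pose just before it. get_calibration takes no time and is no camera call; for the wrist camera it gives the pose at the moment of the call.
- manip.job_done(): hands the job in, once; it reports no verdict.
Trained networks look in the newest picture that a camera, given by its name, has taken for a name from the list of things; names that differ only in an ending like _2 or _b are one class to them, and where a whole thing is asked for, a point or a joint stands for the part that bears it (a point fixed in the world has none). Each returns a list of dicts, best first, with "p" (0 to 1); they miss things now and then, are a little off and sometimes report something else, mostly with a low value. They report only what shows in the picture. A call takes as long as a camera call.
- manip.boxes_of(query, camera): "xyz" ([x, y, z] in m, in the coordinates of the camera as it stood for that picture, good to about 4 mm: the middle of the surface that is visible of it).
- manip.tip_of(query, camera): "xyz" ([x, y, z] in m, in the coordinates of the camera as it stood for that picture, good to about 4 mm: a listed point, or the origin of a listed thing).
The state is a dict: "time": time; "joint_pos": joint angles; "joint_vel": joint speeds; "joint_efforts": joint torques, N m; "tool_pos": TCP position; "tool_rot": TCP orientation; "contact_force": force on the tool from outside, world axes, zero at the start; "ft_torque": the same for the moment, N m; "gripper_width": opening from 0.0 (shut) to 1.0 (fully open).
Only numpy, scipy, OpenCV 4.12 (cv2) and the standard library are available. Lean on these libraries where they do the work, as an engineer would, in place of code of your own. Each camera call takes 0.05 s, during which the arm holds its last target. There are 200 camera calls.

## Working session

There is one attempt and no reset: what is moved stays moved. The work goes in short steps, Python scripts to look and compute and a tool call to move; the robot and the scene stay as the last step left them, time stands still between calls to the robot, and variables do not carry over. Pictures are saved under pics/ and viewed, about 12 in all and at most 16, crops included, and the job is handed in when it is done.

Besides the shell and the picture viewer there is one more tool, called after "Request:" by a JSON object that holds its "op" and its "data", one argument or row to a line. play_rows: Moves the arm, as the interface text tells. Its arguments: {"type":"object","properties":{"increments":{"type":"array"}},"required":["increments"]}

```bash
ls; mkdir -p pics
cat > h.py <<'E'
import numpy as np, cv2
from plant import manip
from scipy.spatial.transform import Rotation as R
def cal(n):
    c=manip.get_calibration(n); return c, np.array(c["T"])
def world(n,p): return (cal(n)[1]@np.r_[p,1])[:3]
def proj(n,P,T=None):
    c,T0=cal(n); T=T0 if T is None else T
    q=np.linalg.inv(T)@np.r_[P,1]; return c["fx"]*q[0]/q[2]+c["cx"], c["fy"]*q[1]/q[2]+c["cy"]
def ray(n,u,v,z,T=None):
    c,T0=cal(n); T=T0 if T is None else T
    d=T[:3,:3]@np.array([(u-c["cx"])/c["fx"],(v-c["cy"])/c["fy"],1]); o=T[:3,3]
    return o+d*(z-o[2])/d[2]
E
python3 - <<'E'
from h import *
s=manip.state(); print(s)
for n in ("top","side","wrist"):
    cv2.imwrite(f"pics/{n}0.png",manip.grab_frame(n)); c,T=cal(n); print(n,c["fx"],T[:3].round(3).tolist())
    if n=="wrist": continue
    for q in "tin_round_small tin_square_small tin_round_large tin_square_large tray_round_small tray_square_small tray_round_large tray_square_large padlock cup".split():
        print(q,[(round(d["p"],2),world(n,d["xyz"]).round(3).tolist()) for d in manip.tip_of(q,n)[:2]])
E
```

```text
pics
{'time': 0.0, 'joint_pos': array([ 1.20099399e+00,  5.33907652e-02,  1.61429822e+00,  1.11658881e-05,
        1.47598635e+00, -1.18985534e-01]), 'joint_vel': array([-0.00038217, -0.00074049,  0.00114438, -0.00072306, -0.00103078,
        0.00092049]), 'joint_efforts': array([ 1.92663215e-04, -3.93698072e+01, -3.70165980e+01, -1.54681502e-04,
        7.30950764e-03, -8.22176077e-06]), 'tool_pos': array([0.15501615, 0.60519979, 0.4034391 ]), 'tool_rot': array([-2.57363414e-04,  1.25080401e-01,  9.92146062e-01, -1.00905081e-03]), 'contact_force': array([0.25634669, 0.16354249, 0.37190266]), 'ft_torque': array([0.00162532, 0.03767784, 0.00034848]), 'gripper_width': 1.000547093213715}
top 594.6507793626556 [[-0.008, -0.997, 0.082, 0.427], [-1.0, 0.008, -0.005, 0.007], [0.004, -0.082, -0.997, 1.267]]
tin_round_small [(0.69, [0.481, -0.019, 0.084]), (0.52, [0.484, -0.014, 0.119])]
tin_square_small [(0.69, [0.48, -0.02, 0.086]), (0.38, [0.482, -0.014, 0.042])]
tin_round_large [(0.73, [0.48, -0.016, 0.046])]
tin_square_large [(0.94, [0.48, -0.016, -0.0]), (0.3, [0.48, -0.014, 0.046])]
tr
[... 380 characters left out ...]
57, -0.748], [-0.004, -0.859, -0.513, 0.612]]
tin_round_small [(0.91, [0.481, -0.011, 0.118])]
tin_square_small [(0.86, [0.483, -0.013, 0.088])]
tin_round_large [(0.78, [0.485, -0.012, 0.045])]
tin_square_large [(0.76, [0.478, -0.011, -0.003]), (0.32, [0.483, -0.013, 0.087])]
tray_round_small [(0.96, [0.432, -0.292, -0.002])]
tray_square_small [(0.64, [0.626, -0.164, 0.0])]
tray_round_large [(0.76, [0.437, 0.283, 0.002]), (0.56, [0.483, -0.01, -0.004])]
tray_square_large [(0.81, [0.638, 0.13, -0.004])]
padlock [(0.65, [0.435, 0.151, -0.003])]
cup [(0.64, [0.434, -0.136, -0.0])]
wrist 424.5562373508713 [[0.248, 0.93, 0.273, 0.084], [0.969, -0.238, -0.069, 0.623], [0.001, 0.281, -0.96, 0.375]]
```

View pics/top0.png

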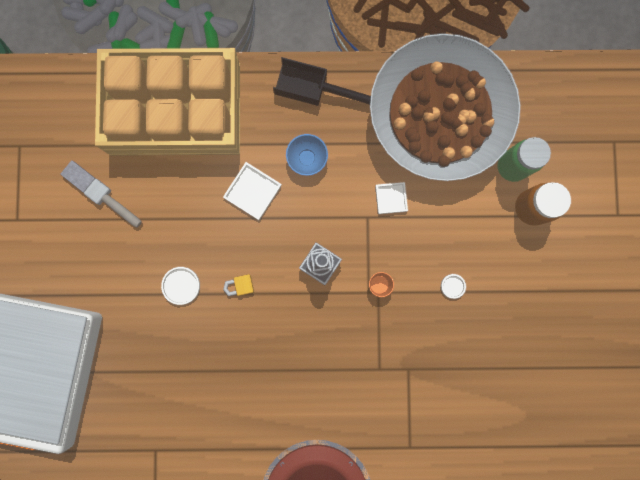

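View pics/side0.png

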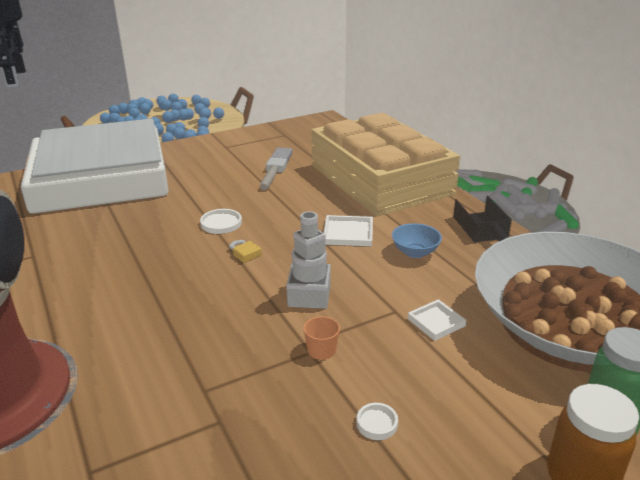

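The networks agree with the pictures. In the top view the stack is at (321,263), the large square tray at (252,191), the small square tray at (392,198), the large round tray at (180,286) and the small round tray at (454,287). The padlock is at (239,287) and the cup at (381,285). I'll move above the stack for a closer look.

Request:
{"op": "play_rows", "data": {
  "increments": [
    {"offset": [-26,-29,-3],"twist": 0,"grip": 1},
    {"offset": [-52,-58,-6],"twist": 0,"grip": 1},
    {"offset": [-78,-87,-9],"twist": 0,"grip": 1},
    {"offset": [-104,-116,-12],"twist": 0,"grip": 1},
    {"offset": [-130,-145,-15],"twist": 0,"grip": 1}
  ]
}}

```text
time: 1.57
tool_pos: [0.2453, 0.4312, 0.4198]
tool_rot: [0.0, 0.125, 0.992, 0.0]
contact_force: [0.8, 0.7, 0.5]
gripper_width: 0.999
```

Request:
{"op": "play_rows", "data": {
  "increments": [
    {"offset": [-26,-29,-3],"twist": 0,"grip": 1},
    {"offset": [-52,-58,-6],"twist": 0,"grip": 1},
    {"offset": [-78,-87,-9],"twist": 0,"grip": 1},
    {"offset": [-104,-116,-12],"twist": 0,"grip": 1},
    {"offset": [-130,-145,-15],"twist": 0,"grip": 1}
  ]
}}

```text
time: 1.98
tool_pos: [0.3352, 0.2582, 0.4351]
tool_rot: [0.0, 0.125, 0.992, 0.0]
contact_force: [0.6, 0.5, -0.3]
gripper_width: 1.0
```

Request:
{"op": "play_rows", "data": {
  "increments": [
    {"offset": [-26,-29,-3],"twist": 0,"grip": 1},
    {"offset": [-52,-58,-6],"twist": 0,"grip": 1},
    {"offset": [-78,-87,-9],"twist": 0,"grip": 1},
    {"offset": [-104,-116,-12],"twist": 0,"grip": 1},
    {"offset": [-130,-145,-15],"twist": 0,"grip": 1}
  ]
}}

```text
time: 2.4
tool_pos: [0.4252, 0.0853, 0.4502]
tool_rot: [0.001, 0.125, 0.992, 0.0]
contact_force: [1.0, 1.0, 1.5]
gripper_width: 0.996
```

Request:
{"op": "play_rows", "data": {
  "increments": [
    {"offset": [-26,-29,-3],"twist": 0,"grip": 1},
    {"offset": [-52,-58,-6],"twist": 0,"grip": 1},
    {"offset": [-80,-84,-9],"twist": 0,"grip": 1},
    {"offset": [-80,-84,-9],"twist": 0,"grip": 1}
  ]
}}

```text
time: 2.73
tool_pos: [0.4836, -0.0185, 0.4591]
tool_rot: [0.001, 0.128, 0.992, -0.001]
contact_force: [-0.4, 1.2, 0.0]
gripper_width: 1.0
```

```bash
cat >> h.py <<'E'
def rect(n,img,ctr,z,half=.08,s=2000,T=None):
    # warp to world plane z: column = y decreasing?  col=(x-x0)*s, row=(y-y0)*s
    w=int(2*half*s); cs=np.array([[-half,-half],[half,-half],[half,half],[-half,half]])
    src=np.float32([proj(n,np.r_[np.array(ctr)+c,z],T) for c in cs]); dst=np.float32([[0,0],[w,0],[w,w],[0,w]])
    return cv2.warpPerspective(img,cv2.getPerspectiveTransform(src,dst),(w,w),flags=cv2.INTER_CUBIC)
def tray(n,img,ctr,z=.012,half=.08,s=2000):
    r=rect(n,img,ctr,z,half,s); h=cv2.cvtColor(r,cv2.COLOR_BGR2HSV)
    m=((h[...,1]<60)&(h[...,2]>130)).astype(np.uint8)*255
    k=cv2.findContours(m,cv2.RETR_EXTERNAL,cv2.CHAIN_APPROX_NONE)[0]
    if not k: return None
    k=max(k,key=cv2.contourArea); (c,wh,a)=cv2.minAreaRect(k)
    return (np.array(ctr)+np.array(c)/s-half).round(4).tolist(),(np.array(wh)/s*1e3).round(1).tolist(),round(a%90,1)
E
python3 - <<'E'
from h import *
w=manip.grab_frame("wrist"); cv2.imwrite("pics/w1.png",w); print(manip.state()["tool_pos"])
np.save("T1.npy",cal("wrist")[1])
im={"top":cv2.imread("pics/top0.png"),"side":cv2.imread("pics/side0.png"),"wrist":w}
for q,c in dict(rs=(.431,-.295),ss=(.624,-.165),rl=(.437,.283),sl=(.637,.133)).items():
    for n in im:
        try: print(q,n,tray(n,im[n],c))
        except Exception as e: print(q,n,e)
for q in "tin_round_small tin_square_small tin_round_large tin_square_large".split():
    print(q,[(round(d["p"],2),world("wrist",d["xyz"]).round(4).tolist()) for d in manip.tip_of(q,"wrist")[:2]])
u,v=proj("wrist",(.482,-.014,.15)); print(u,v)
E
```

```text
[ 0.48262343 -0.0165876   0.45881938]
rs top ([0.43, -0.2923], [53.3, 53.0], 41.6)
rs side ([0.4303, -0.2962], [60.9, 52.5], 60.9)
rs wrist ([0.4294, -0.2881], [52.2, 52.4], 16.7)
ss top ([0.6191, -0.1656], [65.3, 65.1], 4.7)
ss side ([0.6179, -0.17], [74.4, 73.5], 4.8)
ss wrist ([0.6176, -0.1612], [63.9, 64.1], 4.8)
rl top ([0.4358, 0.2825], [81.0, 80.5], 0.0)
rl side ([0.436, 0.2744], [100.0, 80.9], 72.6)
rl wrist ([0.4335, 0.2706], [54.3, 80.0], 87.4)
sl top ([0.6362, 0.1314], [93.8, 92.7], 57.2)
sl side ([0.6061, 0.1264], [150.6, 142.1], 57.2)
sl wrist ([0.6351, 0.136], [92.1, 91.9], 57.1)
tin_round_small [(0.98, [0.4807, -0.012, 0.1168])]
tin_square_small [(0.86, [0.4807, -0.0032, 0.0819])]
tin_round_large [(0.73, [0.478, -0.0013, 0.0456])]
tin_square_large []
316.9744173252518 228.07276843106018
```

View pics/w1.png

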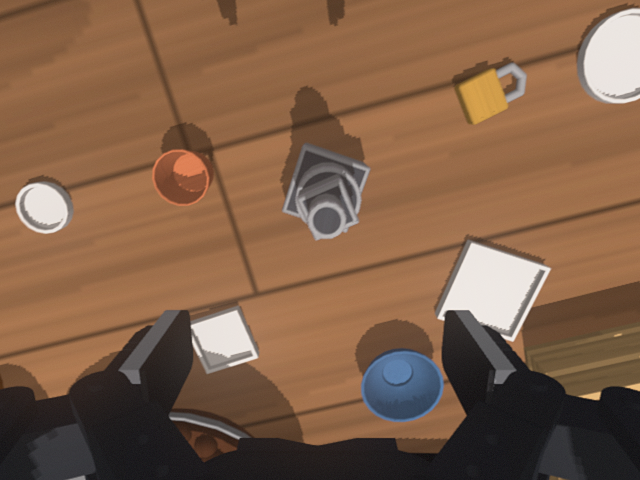

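The wrist picture shows the small round lid at about (326,219) with the square tins rotated beneath it. The arm was still settling, so I'll take one settled picture and rectify the lid planes.

Run:
```python
from h import *
s=manip.state(); T=cal("wrist")[1]
w=manip.grab_frame("wrist"); cv2.imwrite("pics/w2.png",w); T2=cal("wrist")[1]
print(s["tool_pos"],s["tool_rot"],np.abs(T-T2).max())
np.save("T2.npy",T)
for q,c in dict(rs=(.431,-.295),ss=(.624,-.165),sl=(.637,.133)).items(): print(q,tray("wrist",w,c))
v=[]
for z in (.152,.120,.085,.045):
    r=rect("wrist",w,(.482,-.014),z,.05,4000); 
    for k in range(0,400,40): cv2.line(r,(k,0),(k,399 if k==200 else 6),(0,255,255),1); cv2.line(r,(0,k),(399 if k==200 else 6,k),(0,255,255),1)
    v.append(cv2.resize(r,(300,300)))
cv2.imwrite("pics/lids.png",np.vstack([np.hstack(v[:2]),np.hstack(v[2:])]))
```

```text
[ 0.48121621 -0.01319035  0.45862794] [-8.45858642e-05  1.24457624e-01  9.92224914e-01  1.10391218e-04] 0.00047028403589419177
rs ([0.4312, -0.2922], [52.3, 52.2], 16.7)
ss ([0.62, -0.1652], [63.9, 63.6], 5.0)
sl ([0.6374, 0.1326], [92.1, 91.7], 57.2)
```

View pics/lids.png

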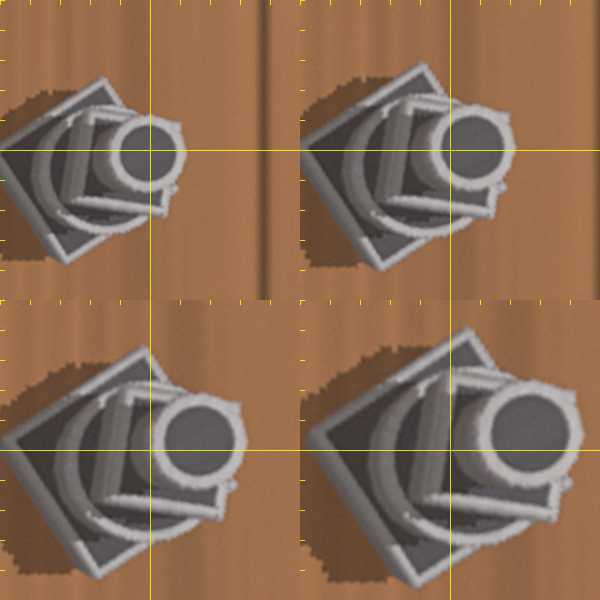

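The settled wrist view agrees with the top camera. The small lid is at (.481,-.013), directly under the tool, so I'll descend and grasp it.

Request:
{"op": "play_rows", "data": {
  "increments": [
    {"offset": [0,0,38],"twist": 0,"grip": 0.7},
    {"offset": [0,0,76],"twist": 0,"grip": 0.7},
    {"offset": [0,0,114],"twist": 0,"grip": 0.7},
    {"offset": [0,0,140],"twist": 0,"grip": 0.7},
    {"offset": [0,0,152],"twist": 0,"grip": 0.7}
  ]
}}

```text
time: 3.45
tool_pos: [0.4796, -0.0126, 0.3021]
tool_rot: [-0.003, 0.124, 0.992, 0.0]
contact_force: [-0.6, 0.8, -0.3]
gripper_width: 0.702
```

Request:
{"op": "play_rows", "data": {
  "increments": [
    {"offset": [0,0,0],"twist": 0,"grip": 0.5},
    {"offset": [0,0,0],"twist": 0,"grip": 0.36},
    {"offset": [0,0,0],"twist": 0,"grip": 0.1},
    {"offset": [0,0,0],"twist": 0,"grip": 0.1},
    {"offset": [0,0,0],"twist": 0,"grip": 0.1}
  ]
}}

```text
time: 3.87
tool_pos: [0.4825, -0.0141, 0.3095]
tool_rot: [0.002, 0.125, 0.992, -0.0]
contact_force: [-0.5, 0.6, 2.9]
gripper_width: 0.277
```

Request:
{"op": "play_rows", "data": {
  "increments": [
    {"offset": [0,0,0],"twist": 0,"grip": 0.1},
    {"offset": [0,0,0],"twist": 0,"grip": 0.1}
  ]
}}

```text
time: 4.03
tool_pos: [0.4826, -0.0141, 0.3094]
tool_rot: [0.002, 0.125, 0.992, -0.0]
contact_force: [0.3, 0.7, 6.6]
gripper_width: 0.279
```

Request:
{"op": "play_rows", "data": {
  "increments": [
    {"offset": [0,0,-8],"twist": 0,"grip": 0.1},
    {"offset": [0,0,-20],"twist": 0,"grip": 0.1},
    {"offset": [-1,-20,-20],"twist": 0,"grip": 0.1},
    {"offset": [-4,-55,-20],"twist": 0,"grip": 0.1},
    {"offset": [-6,-92,-20],"twist": 0,"grip": 0.1}
  ]
}}

```text
time: 4.45
tool_pos: [0.4646, -0.1049, 0.3282]
tool_rot: [0.001, 0.124, 0.992, -0.0]
contact_force: [1.0, -0.4, -0.5]
gripper_width: 0.275
```

Request:
{"op": "play_rows", "data": {
  "increments": [
    {"offset": [-3,-38,0],"twist": 0,"grip": 0.1},
    {"offset": [-5,-76,0],"twist": 0,"grip": 0.1},
    {"offset": [-8,-114,0],"twist": 0,"grip": 0.1},
    {"offset": [-10,-152,0],"twist": 0,"grip": 0.1},
    {"offset": [-12,-182,0],"twist": 0,"grip": 0.1}
  ]
}}

```text
time: 4.87
tool_pos: [0.4302, -0.2864, 0.328]
tool_rot: [0.001, 0.126, 0.992, -0.001]
contact_force: [0.7, 0.5, 0.5]
gripper_width: 0.279
```

Request:
{"op": "play_rows", "data": {
  "increments": [
    {"offset": [-1,-8,25],"twist": 0,"grip": 0.1},
    {"offset": [-1,-8,50],"twist": 0,"grip": 0.1},
    {"offset": [-1,-8,50],"twist": 0,"grip": 0.1},
    {"offset": [-1,-8,50],"twist": 0,"grip": 0.1}
  ]
}}

```text
time: 5.2
tool_pos: [0.4295, -0.2916, 0.2759]
tool_rot: [-0.001, 0.125, 0.992, 0.001]
contact_force: [0.3, -0.5, 0.2]
gripper_width: 0.277
```

Run:
```python
from h import *
s=manip.state(); T=cal("wrist")[1]
w=manip.grab_frame("wrist"); cv2.imwrite("pics/w3.png",w)
print(s["tool_pos"],s["gripper_width"],s["contact_force"])
print(tray("wrist",w,(.431,-.292)),cv2.imwrite("pics/t3.png",manip.grab_frame("top")[220:340,400:520]))
for q in ("tin_round_small",): print([(d["p"],world("wrist",d["xyz"])) for d in manip.tip_of(q,"wrist")])
```

```text
[ 0.42949991 -0.29161424  0.27589821] 0.2771374192957804 [ 0.26805491 -0.49996131  0.17955369]
([0.4291, -0.2931], [51.8, 48.1], 77.7) True
[(0.74, array([ 0.42979621, -0.29631808,  0.08721307]))]
```

View pics/w3.png

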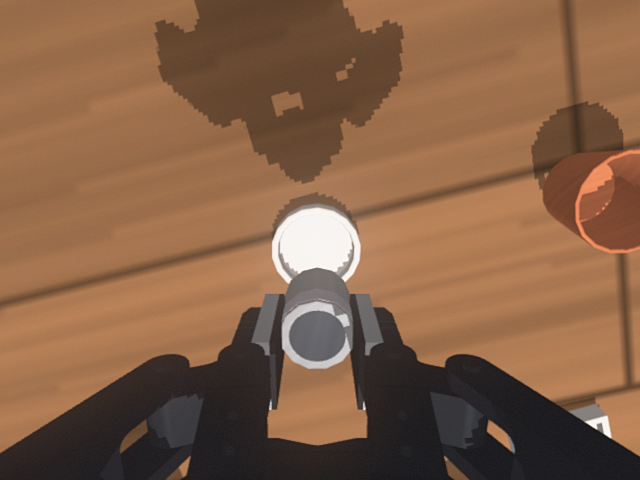

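The tin is held upright with its lid at (317,336), above its tray at (316,245). I'll lower it.

Request:
{"op": "play_rows", "data": {
  "increments": [
    {"offset": [-1,1,35],"twist": 0,"grip": 0.1},
    {"offset": [-1,1,62],"twist": 0,"grip": 0.1},
    {"offset": [-1,1,76],"twist": 0,"grip": 0.1},
    {"offset": [-1,1,80],"twist": 0,"grip": 0.1},
    {"offset": [-1,1,81],"twist": 0,"grip": 0.1}
  ]
}}

```text
time: 5.77
tool_pos: [0.4316, -0.2909, 0.1961]
tool_rot: [0.0, 0.125, 0.992, -0.0]
contact_force: [-0.1, -0.6, -0.4]
gripper_width: 0.278
```

Request:
{"op": "play_rows", "data": {
  "increments": [
    {"offset": [0,0,0],"twist": 0,"grip": 0.1},
    {"offset": [0,0,1],"twist": 0,"grip": 0.1},
    {"offset": [0,0,1],"twist": 0,"grip": 0.1}
  ]
}}

```text
time: 6.02
tool_pos: [0.4319, -0.2917, 0.1965]
tool_rot: [0.001, 0.125, 0.992, -0.001]
contact_force: [-0.5, -0.4, -0.5]
gripper_width: 0.281
```

Request:
{"op": "play_rows", "data": {
  "increments": [
    {"offset": [0,0,1],"twist": 0,"grip": 0.1},
    {"offset": [0,0,2],"twist": 0,"grip": 0.1},
    {"offset": [0,0,2],"twist": 0,"grip": 0.1}
  ]
}}

```text
time: 6.27
tool_pos: [0.4315, -0.2915, 0.1935]
tool_rot: [0.001, 0.125, 0.992, -0.0]
contact_force: [-0.1, 0.4, 4.0]
gripper_width: 0.276
```

Request:
{"op": "play_rows", "data": {
  "increments": [
    {"offset": [0,0,1],"twist": 0,"grip": 0.1},
    {"offset": [0,0,1],"twist": 0,"grip": 0.1}
  ]
}}

```text
time: 6.43
tool_pos: [0.4317, -0.2916, 0.1935]
tool_rot: [0.0, 0.125, 0.992, -0.0]
contact_force: [-2.3, 3.4, 10.3]
gripper_width: 0.277
```

Request:
{"op": "play_rows", "data": {
  "increments": [
    {"offset": [0,0,0],"twist": 0,"grip": 0.5},
    {"offset": [0,0,0],"twist": 0,"grip": 0.6},
    {"offset": [0,0,0],"twist": 0,"grip": 0.6},
    {"offset": [0,0,-20],"twist": 0,"grip": 0.6},
    {"offset": [0,0,-60],"twist": 0,"grip": 0.6}
  ]
}}

```text
time: 6.85
tool_pos: [0.4291, -0.2893, 0.2462]
tool_rot: [-0.005, 0.125, 0.992, 0.004]
contact_force: [0.7, 0.5, -0.1]
gripper_width: 0.6
```

Request:
{"op": "play_rows", "data": {
  "increments": [
    {"offset": [0,0,-40],"twist": 0,"grip": 0.7},
    {"offset": [0,0,-80],"twist": 0,"grip": 0.7},
    {"offset": [1,20,-115],"twist": 0,"grip": 0.7},
    {"offset": [4,55,-130],"twist": 0,"grip": 0.7},
    {"offset": [7,95,-140],"twist": 0,"grip": 0.7}
  ]
}}

```text
time: 7.27
tool_pos: [0.4483, -0.1976, 0.3955]
tool_rot: [0.003, 0.127, 0.992, -0.001]
contact_force: [0.8, -0.1, -1.4]
gripper_width: 0.698
```

Request:
{"op": "play_rows", "data": {
  "increments": [
    {"offset": [2,38,-5],"twist": 0,"grip": 0.7},
    {"offset": [5,78,-10],"twist": 0,"grip": 0.7},
    {"offset": [8,117,-15],"twist": 0,"grip": 0.7},
    {"offset": [10,156,-20],"twist": 0,"grip": 0.7},
    {"offset": [13,187,-25],"twist": 0,"grip": 0.7}
  ]
}}

```text
time: 7.68
tool_pos: [0.4817, -0.0105, 0.4166]
tool_rot: [-0.0, 0.125, 0.992, 0.0]
contact_force: [1.4, 0.2, -0.3]
gripper_width: 0.698
```

Request:
{"op": "play_rows", "data": {
  "increments": [
    {"offset": [0,0,0],"twist": 0,"grip": 0.7},
    {"offset": [0,0,0],"twist": 0,"grip": 0.7},
    {"offset": [0,0,0],"twist": 0,"grip": 0.7},
    {"offset": [0,0,0],"twist": 0,"grip": 0.7}
  ]
}}

```text
time: 8.02
tool_pos: [0.4817, -0.0138, 0.4161]
tool_rot: [-0.0, 0.126, 0.992, -0.0]
contact_force: [-0.2, 1.0, -0.0]
gripper_width: 0.702
```

```bash
cat > lids.py <<'E'
from h import *
import sys
# usage: lids.py tag cx cy z [z2]
tag=sys.argv[1]; c=tuple(map(float,sys.argv[2:4])); zs=list(map(float,sys.argv[4:]))
s=manip.state(); T=cal("wrist")[1]
w=manip.grab_frame("wrist"); cv2.imwrite(f"pics/{tag}w.png",w)
q=s["tool_rot"]; X=R.from_quat([q[1],q[2],q[3],q[0]]).as_matrix()
print("tcp",s["tool_pos"].round(4),"y-axis deg",np.degrees(np.arctan2(X[1,1],X[0,1])).round(2),"tilt",X[:,2].round(4))
v=[]
for z in zs:
    r=rect("wrist",w,c,z,.05,4000,T)
    for k in range(0,400,40): cv2.line(r,(k,0),(k,6),(0,255,255),1); cv2.line(r,(0,k),(6,k),(0,255,255),1)
    v.append(r)
v.append(cv2.resize(manip.grab_frame("top")[225:345,400:520],(400,400)))
cv2.imwrite(f"pics/{tag}.png",np.hstack(v)[:, :800])
E
python3 lids.py sq .482 -.014 .120
```

```text
tcp [ 0.4817 -0.0138  0.4161] y-axis deg 75.55 tilt [-1.e-03 -1.e-04 -1.e+00]
```

View pics/sq.png

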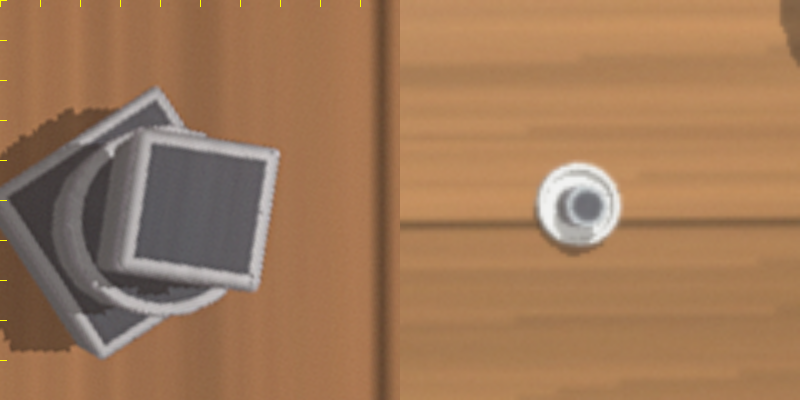

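The small round tin stands in its tray, and the small square lid shows clearly: centre at (.4817,-.0119), turned 7.6°. I'll grasp it with a twist of -0.385.

Request:
{"op": "play_rows", "data": {
  "increments": [
    {"offset": [0.5,2,10],"twist": -0.12,"grip": 0.75},
    {"offset": [0.5,2,20],"twist": -0.24,"grip": 0.75},
    {"offset": [0.5,2,40],"twist": -0.36,"grip": 0.75},
    {"offset": [0.5,2,75],"twist": -0.385,"grip": 0.75},
    {"offset": [0.5,2,110],"twist": -0.385,"grip": 0.75}
  ]
}}

```text
time: 8.53
tool_pos: [0.4822, -0.012, 0.307]
tool_rot: [0.002, -0.067, 0.998, -0.001]
contact_force: [0.6, -0.7, -1.0]
gripper_width: 0.752
```

Request:
{"op": "play_rows", "data": {
  "increments": [
    {"offset": [0,0,25],"twist": 0,"grip": 0.7},
    {"offset": [0,0,36],"twist": 0,"grip": 0.65},
    {"offset": [0,0,36],"twist": 0,"grip": 0.6},
    {"offset": [0,0,36],"twist": 0,"grip": 0.55}
  ]
}}

```text
time: 8.87
tool_pos: [0.4821, -0.0115, 0.2712]
tool_rot: [-0.0, -0.067, 0.998, -0.0]
contact_force: [0.4, -0.1, 0.3]
gripper_width: 0.551
```

Request:
{"op": "play_rows", "data": {
  "increments": [
    {"offset": [0,0,0],"twist": 0,"grip": 0.48},
    {"offset": [0,0,0],"twist": 0,"grip": 0.4},
    {"offset": [0,0,0],"twist": 0,"grip": 0.2},
    {"offset": [0,0,0],"twist": 0,"grip": 0.2},
    {"offset": [0,0,0],"twist": 0,"grip": 0.2}
  ]
}}

```text
time: 9.28
tool_pos: [0.483, -0.0112, 0.2735]
tool_rot: [0.002, -0.067, 0.998, -0.001]
contact_force: [-0.6, -0.2, 6.4]
gripper_width: 0.404
```

Request:
{"op": "play_rows", "data": {
  "increments": [
    {"offset": [0,0,-8],"twist": 0,"grip": 0.2},
    {"offset": [0,0,-20],"twist": 0,"grip": 0.2},
    {"offset": [-11,-17,-22],"twist": 0,"grip": 0.2},
    {"offset": [-30,-45,-22],"twist": 0,"grip": 0.2},
    {"offset": [-51,-76,-22],"twist": 0.048,"grip": 0.2}
  ]
}}

```text
time: 9.7
tool_pos: [0.543, -0.0794, 0.2943]
tool_rot: [0.001, -0.044, 0.999, -0.0]
contact_force: [0.8, 0.5, -1.0]
gripper_width: 0.406
```

Request:
{"op": "play_rows", "data": {
  "increments": [
    {"offset": [-24,-30,0],"twist": 0,"grip": 0.2},
    {"offset": [-45,-60,0],"twist": 0,"grip": 0.2},
    {"offset": [-60,-92,0],"twist": 0,"grip": 0.2},
    {"offset": [-60,-92,20],"twist": 0,"grip": 0.2},
    {"offset": [-60,-92,40],"twist": 0,"grip": 0.2}
  ]
}}

```text
time: 10.12
tool_pos: [0.6121, -0.1682, 0.2553]
tool_rot: [0.002, -0.042, 0.999, -0.001]
contact_force: [-0.6, -0.0, -0.9]
gripper_width: 0.407
```

Request:
{"op": "play_rows", "data": {
  "increments": [
    {"offset": [0,0,10],"twist": 0,"grip": 0.2},
    {"offset": [0,0,20],"twist": 0,"grip": 0.2},
    {"offset": [0,0,20],"twist": 0,"grip": 0.2},
    {"offset": [0,0,20],"twist": 0,"grip": 0.2}
  ]
}}

```text
time: 10.45
tool_pos: [0.6101, -0.1655, 0.2328]
tool_rot: [-0.0, -0.043, 0.999, 0.0]
contact_force: [1.0, -0.3, -0.4]
gripper_width: 0.409
```

Request:
{"op": "play_rows", "data": {
  "increments": [
    {"offset": [-10,-1,0],"twist": 0,"grip": 0.2},
    {"offset": [-10,-1,15],"twist": 0,"grip": 0.2},
    {"offset": [-10,-1,28],"twist": 0,"grip": 0.2},
    {"offset": [-10,-1,34],"twist": 0,"grip": 0.2},
    {"offset": [-10,-1,36],"twist": 0,"grip": 0.2}
  ]
}}

```text
time: 10.87
tool_pos: [0.6192, -0.1656, 0.1937]
tool_rot: [-0.002, -0.043, 0.999, 0.001]
contact_force: [-0.5, 0.6, -0.6]
gripper_width: 0.403
```

Request:
{"op": "play_rows", "data": {
  "increments": [
    {"offset": [0,0,1],"twist": 0,"grip": 0.2},
    {"offset": [0,0,2],"twist": 0,"grip": 0.2},
    {"offset": [0,0,2],"twist": 0,"grip": 0.2}
  ]
}}

```text
time: 11.12
tool_pos: [0.6204, -0.1661, 0.1949]
tool_rot: [0.0, -0.043, 0.999, -0.0]
contact_force: [0.1, 0.5, -0.7]
gripper_width: 0.407
```

Run:
```python
from h import *
s=manip.state(); w=manip.grab_frame("wrist"); cv2.imwrite("pics/w5.png",w); print(s["tool_pos"],s["contact_force"])
```

```text
[ 0.62039323 -0.16613913  0.19485851] [ 0.14843812  0.45510109 -0.69647457]
```

View pics/w5.png

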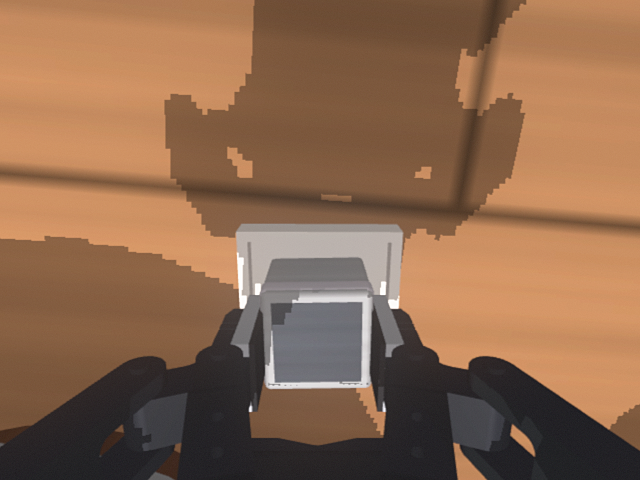

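The tin is centred over the tray and in line with it: tray edge at y≈228 and spanning x 238 to 402, tin spanning x 262 to 372. I'll set it down.

Request:
{"op": "play_rows", "data": {
  "increments": [
    {"offset": [0,0,1],"twist": 0,"grip": 0.2},
    {"offset": [0,0,2],"twist": 0,"grip": 0.2},
    {"offset": [0,0,2.5],"twist": 0,"grip": 0.2},
    {"offset": [0,0,2.5],"twist": 0,"grip": 0.2}
  ]
}}

```text
time: 11.5
tool_pos: [0.6204, -0.1661, 0.1926]
tool_rot: [0.0, -0.043, 0.999, -0.0]
contact_force: [-0.3, 0.3, 1.9]
gripper_width: 0.407
```

Request:
{"op": "play_rows", "data": {
  "increments": [
    {"offset": [0,0,0.5],"twist": 0,"grip": 0.2},
    {"offset": [0,0,0.5],"twist": 0,"grip": 0.55},
    {"offset": [0,0,0.5],"twist": 0,"grip": 0.65},
    {"offset": [0,0,0.5],"twist": 0,"grip": 0.65},
    {"offset": [0,0,-25],"twist": 0,"grip": 0.65}
  ]
}}

```text
time: 11.92
tool_pos: [0.6178, -0.1652, 0.2113]
tool_rot: [-0.005, -0.043, 0.999, 0.002]
contact_force: [-0.5, -0.7, -0.8]
gripper_width: 0.654
```

Request:
{"op": "play_rows", "data": {
  "increments": [
    {"offset": [0,0,-40],"twist": 0,"grip": 0.8},
    {"offset": [0,0,-80],"twist": 0,"grip": 0.9},
    {"offset": [15,20,-110],"twist": 0,"grip": 1},
    {"offset": [38,48,-130],"twist": 0,"grip": 1},
    {"offset": [60,75,-150],"twist": 0,"grip": 1}
  ]
}}

```text
time: 12.33
tool_pos: [0.5536, -0.0962, 0.3693]
tool_rot: [0.001, -0.043, 0.999, -0.0]
contact_force: [0.1, 0.8, -0.2]
gripper_width: 0.995
```

Request:
{"op": "play_rows", "data": {
  "increments": [
    {"offset": [22,30,-5],"twist": 0,"grip": 1},
    {"offset": [44,60,-15],"twist": 0,"grip": 1},
    {"offset": [65,89,-30],"twist": 0,"grip": 1},
    {"offset": [65,89,-30],"twist": 0,"grip": 1},
    {"offset": [65,89,-30],"twist": 0,"grip": 1}
  ]
}}

```text
time: 12.75
tool_pos: [0.481, -0.0124, 0.3985]
tool_rot: [0.002, -0.044, 0.999, -0.0]
contact_force: [0.6, 0.9, -1.4]
gripper_width: 0.996
```

```bash
sed -i 's/\[225:345,400:520\]/[140:260,330:450]/' lids.py; python3 lids.py rl .482 -.014 .085
```

```text
tcp [ 0.481  -0.0124  0.3985] y-axis deg 95.07 tilt [ 3.5e-03 -8.0e-04 -1.0e+00]
```

View pics/rl.png

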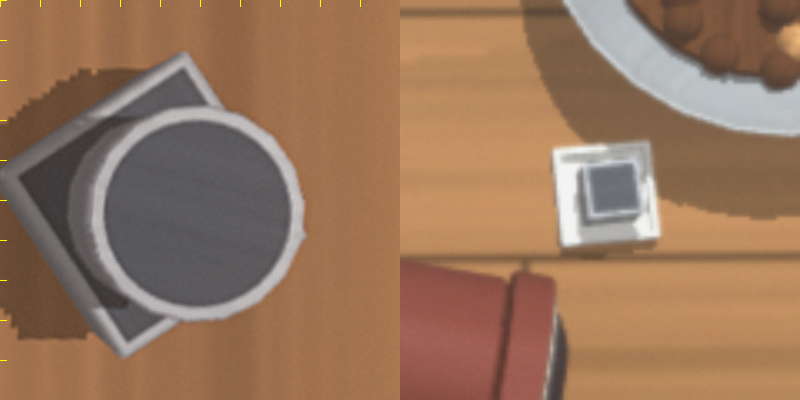

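The small square tin sits aligned in its tray. The large round lid is centred at about (.4815,-.011). Next grasp.

Request:
{"op": "play_rows", "data": {
  "increments": [
    {"offset": [-0.5,1,38],"twist": 0,"grip": 1},
    {"offset": [-0.5,1,76],"twist": 0,"grip": 1},
    {"offset": [-0.5,1,112],"twist": 0,"grip": 1},
    {"offset": [-0.5,1,140],"twist": 0,"grip": 1},
    {"offset": [-0.5,1,160],"twist": 0,"grip": 1}
  ]
}}

```text
time: 13.27
tool_pos: [0.481, -0.0132, 0.2324]
tool_rot: [-0.003, -0.042, 0.999, 0.001]
contact_force: [-0.4, -0.9, 0.1]
gripper_width: 1.002
```

Request:
{"op": "play_rows", "data": {
  "increments": [
    {"offset": [0,0,8],"twist": 0,"grip": 0.9},
    {"offset": [0,0,8],"twist": 0,"grip": 0.8},
    {"offset": [0,0,8],"twist": 0,"grip": 0.72},
    {"offset": [0,0,8],"twist": 0,"grip": 0.65},
    {"offset": [0,0,8],"twist": 0,"grip": 0.4}
  ]
}}

```text
time: 13.68
tool_pos: [0.4834, -0.0128, 0.2317]
tool_rot: [0.002, -0.043, 0.999, -0.0]
contact_force: [0.2, -0.3, -0.3]
gripper_width: 0.612
```

Request:
{"op": "play_rows", "data": {
  "increments": [
    {"offset": [0,0,0],"twist": 0,"grip": 0.4},
    {"offset": [0,0,0],"twist": 0,"grip": 0.4}
  ]
}}

```text
time: 13.85
tool_pos: [0.4832, -0.0126, 0.2314]
tool_rot: [0.002, -0.043, 0.999, -0.001]
contact_force: [0.0, -0.6, 5.0]
gripper_width: 0.613
```

Request:
{"op": "play_rows", "data": {
  "increments": [
    {"offset": [0,0,-8],"twist": 0,"grip": 0.4},
    {"offset": [0,0,-20],"twist": 0,"grip": 0.4},
    {"offset": [1,15,-25],"twist": 0,"grip": 0.4},
    {"offset": [3,42,-25],"twist": 0,"grip": 0.4},
    {"offset": [5,76,-25],"twist": 0,"grip": 0.4}
  ]
}}

```text
time: 14.27
tool_pos: [0.4708, 0.0627, 0.2558]
tool_rot: [0.001, -0.042, 0.999, -0.0]
contact_force: [0.7, 0.1, -1.7]
gripper_width: 0.614
```

Request:
{"op": "play_rows", "data": {
  "increments": [
    {"offset": [3,38,0],"twist": 0,"grip": 0.4},
    {"offset": [5,76,0],"twist": 0,"grip": 0.4},
    {"offset": [8,114,0],"twist": 0,"grip": 0.4},
    {"offset": [10,152,0],"twist": 0,"grip": 0.4},
    {"offset": [13,185,0],"twist": 0,"grip": 0.4}
  ]
}}

```text
time: 14.68
tool_pos: [0.4408, 0.2482, 0.2552]
tool_rot: [0.0, -0.043, 0.999, 0.0]
contact_force: [1.0, -0.5, -1.1]
gripper_width: 0.61
```

Request:
{"op": "play_rows", "data": {
  "increments": [
    {"offset": [2,25,0],"twist": 0,"grip": 0.4},
    {"offset": [2,37,10],"twist": 0,"grip": 0.4},
    {"offset": [2,37,25],"twist": 0,"grip": 0.4},
    {"offset": [2,37,30],"twist": 0,"grip": 0.4},
    {"offset": [2,37,30],"twist": 0,"grip": 0.4}
  ]
}}

```text
time: 15.1
tool_pos: [0.4355, 0.2825, 0.2228]
tool_rot: [-0.002, -0.043, 0.999, -0.001]
contact_force: [-0.1, 0.2, -2.0]
gripper_width: 0.611
```

Run:
```python
from h import *
s=manip.state(); w=manip.grab_frame("wrist"); cv2.imwrite("pics/w6.png",w); print(s["tool_pos"],s["contact_force"],s["gripper_width"])
```

```text
[0.43547996 0.28250086 0.22284152] [-0.08222883  0.22094683 -2.00369565] 0.6110928819464782
```

View pics/w6.png

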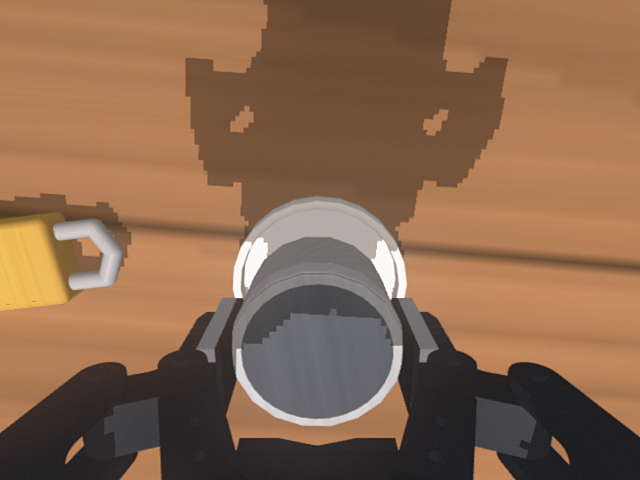

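The tin is level and centred over its tray at (320,270), clear of the padlock. I'll lower it.

Request:
{"op": "play_rows", "data": {
  "increments": [
    {"offset": [-1.5,0,12],"twist": 0,"grip": 0.4},
    {"offset": [-1.5,0,22],"twist": 0,"grip": 0.4},
    {"offset": [-1.5,0,27],"twist": 0,"grip": 0.4},
    {"offset": [-1.5,0,29],"twist": 0,"grip": 0.4},
    {"offset": [-1.5,0,30],"twist": 0,"grip": 0.4}
  ]
}}

```text
time: 15.57
tool_pos: [0.4378, 0.2826, 0.1933]
tool_rot: [-0.001, -0.043, 0.999, -0.0]
contact_force: [0.9, -0.2, -1.1]
gripper_width: 0.613
```

Request:
{"op": "play_rows", "data": {
  "increments": [
    {"offset": [0,0,0.5],"twist": 0,"grip": 0.4},
    {"offset": [0,0,1],"twist": 0,"grip": 0.4},
    {"offset": [0,0,1.5],"twist": 0,"grip": 0.4},
    {"offset": [0,0,1.5],"twist": 0,"grip": 0.4}
  ]
}}

```text
time: 15.9
tool_pos: [0.4381, 0.283, 0.193]
tool_rot: [0.0, -0.043, 0.999, 0.0]
contact_force: [0.4, 0.1, -0.9]
gripper_width: 0.615
```

Request:
{"op": "play_rows", "data": {
  "increments": [
    {"offset": [0,0,1],"twist": 0,"grip": 0.4},
    {"offset": [0,0,2],"twist": 0,"grip": 0.4},
    {"offset": [0,0,2.5],"twist": 0,"grip": 0.4},
    {"offset": [0,0,2.5],"twist": 0,"grip": 0.4}
  ]
}}

```text
time: 16.23
tool_pos: [0.438, 0.283, 0.1905]
tool_rot: [-0.0, -0.043, 0.999, -0.0]
contact_force: [-0.6, 0.1, 0.9]
gripper_width: 0.611
```

Request:
{"op": "play_rows", "data": {
  "increments": [
    {"offset": [0,0,0.5],"twist": 0,"grip": 0.4},
    {"offset": [0,0,0.5],"twist": 0,"grip": 0.4}
  ]
}}

```text
time: 16.4
tool_pos: [0.4381, 0.283, 0.1904]
tool_rot: [-0.0, -0.043, 0.999, -0.0]
contact_force: [-3.1, -1.6, 5.0]
gripper_width: 0.61
```

Request:
{"op": "play_rows", "data": {
  "increments": [
    {"offset": [0,0,0],"twist": 0,"grip": 0.75},
    {"offset": [0,0,0],"twist": 0,"grip": 0.88},
    {"offset": [0,0,0],"twist": 0,"grip": 0.88},
    {"offset": [0,0,-20],"twist": 0,"grip": 0.88},
    {"offset": [0,0,-55],"twist": 0,"grip": 1}
  ]
}}

```text
time: 16.82
tool_pos: [0.436, 0.2819, 0.2405]
tool_rot: [-0.005, -0.043, 0.999, -0.002]
contact_force: [0.7, -0.1, -0.9]
gripper_width: 0.993
```

Request:
{"op": "play_rows", "data": {
  "increments": [
    {"offset": [0,0,-38],"twist": 0.12,"grip": 1},
    {"offset": [0,0,-76],"twist": 0.24,"grip": 1},
    {"offset": [-1,-20,-100],"twist": 0.36,"grip": 1},
    {"offset": [-2,-45,-115],"twist": 0.48,"grip": 1},
    {"offset": [-4,-75,-125],"twist": 0.6,"grip": 1}
  ]
}}

```text
time: 17.23
tool_pos: [0.4487, 0.2085, 0.3729]
tool_rot: [0.002, 0.256, 0.967, 0.001]
contact_force: [1.4, -0.1, -0.7]
gripper_width: 0.999
```

Request:
{"op": "play_rows", "data": {
  "increments": [
    {"offset": [-24,-31,0],"twist": 0.06,"grip": 1},
    {"offset": [-48,-62,0],"twist": 0.06,"grip": 1},
    {"offset": [-72,-93,0],"twist": 0.06,"grip": 1},
    {"offset": [-96,-124,0],"twist": 0.06,"grip": 1},
    {"offset": [-120,-155,0],"twist": 0.06,"grip": 1}
  ]
}}

```text
time: 17.65
tool_pos: [0.4765, 0.0127, 0.3698]
tool_rot: [0.0, 0.283, 0.959, 0.0]
contact_force: [1.2, -0.3, -0.1]
gripper_width: 1.0
```

Request:
{"op": "play_rows", "data": {
  "increments": [
    {"offset": [-15,-22,0],"twist": 0,"grip": 1},
    {"offset": [-15,-22,0],"twist": 0,"grip": 1},
    {"offset": [-15,-22,0],"twist": 0,"grip": 1},
    {"offset": [-15,-22,0],"twist": 0,"grip": 1},
    {"offset": [-15,-22,0],"twist": 0,"grip": 1}
  ]
}}

```text
time: 18.07
tool_pos: [0.4773, -0.0112, 0.3695]
tool_rot: [-0.0, 0.282, 0.959, 0.0]
contact_force: [-0.5, -0.9, 0.2]
gripper_width: 1.0
```

```bash
sed -i 's/\[140:260,330:450\]/[225:345,120:240]/' lids.py; python3 lids.py sl .482 -.014 .045; python3 -c "
from h import *
print(manip.state()['joint_pos'])
w=cv2.imread('pics/slw.png')
print('tray sl',tray('wrist',w,(.637,.132)))"
```

```text
tcp [ 0.4773 -0.0112  0.3695] y-axis deg 57.2 tilt [-2.e-04  3.e-04 -1.e+00]
[-1.79104724e-01 -2.88963695e-01  1.98481105e+00  1.40138752e-04
  1.44588529e+00 -1.17806699e+00]
tray sl ([0.6364, 0.1317], [94.4, 93.0], 57.3)
```

View pics/sl.png

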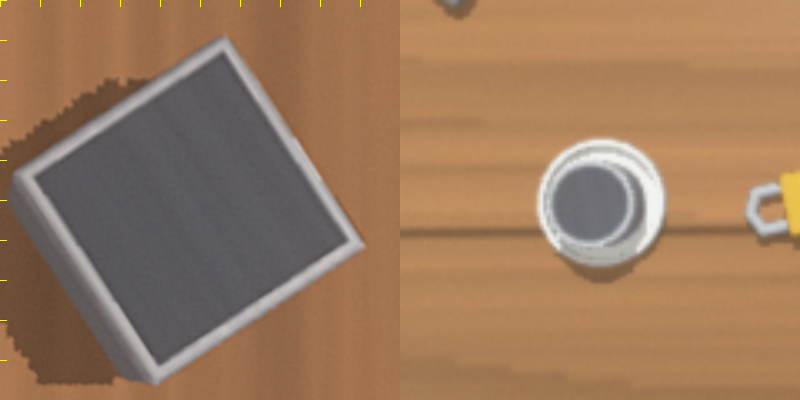

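The large round tin stands in its tray. The large square lid is centred at about (.4795,-.0116), turned about 56.7°, and the jaws are already at 57.2°. Grasping it now.

Request:
{"op": "play_rows", "data": {
  "increments": [
    {"offset": [-2,1,38],"twist": 0.008,"grip": 1},
    {"offset": [-2,1,76],"twist": 0.008,"grip": 1},
    {"offset": [-2,1,114],"twist": 0.008,"grip": 1},
    {"offset": [-2,1,148],"twist": 0.008,"grip": 1},
    {"offset": [-2,1,170],"twist": 0.008,"grip": 1}
  ]
}}

```text
time: 18.58
tool_pos: [0.478, -0.011, 0.196]
tool_rot: [-0.002, 0.286, 0.958, -0.0]
contact_force: [-0.8, -0.0, -0.1]
gripper_width: 0.998
```

Request:
{"op": "play_rows", "data": {
  "increments": [
    {"offset": [0,0,8],"twist": 0,"grip": 1},
    {"offset": [0,0,12],"twist": 0,"grip": 0.92},
    {"offset": [0,0,12],"twist": 0,"grip": 0.85},
    {"offset": [0,0,12],"twist": 0,"grip": 0.78},
    {"offset": [0,0,12],"twist": 0,"grip": 0.55}
  ]
}}

```text
time: 19.0
tool_pos: [0.4812, -0.0124, 0.1905]
tool_rot: [0.002, 0.287, 0.958, 0.0]
contact_force: [-0.2, 0.6, -0.7]
gripper_width: 0.74
```

Request:
{"op": "play_rows", "data": {
  "increments": [
    {"offset": [0,0,0],"twist": 0,"grip": 0.5},
    {"offset": [0,0,0],"twist": 0,"grip": 0.5},
    {"offset": [0,0,0],"twist": 0,"grip": 0.5}
  ]
}}

```text
time: 19.25
tool_pos: [0.481, -0.0125, 0.1901]
tool_rot: [0.002, 0.287, 0.958, 0.0]
contact_force: [0.2, 2.1, 6.7]
gripper_width: 0.737
```

Request:
{"op": "play_rows", "data": {
  "increments": [
    {"offset": [0,0,-10],"twist": 0,"grip": 0.5},
    {"offset": [0,0,-30],"twist": 0,"grip": 0.5},
    {"offset": [-3,12,-42],"twist": 0,"grip": 0.5},
    {"offset": [-10,38,-45],"twist": 0,"grip": 0.5},
    {"offset": [-18,70,-45],"twist": 0,"grip": 0.5}
  ]
}}

```text
time: 19.67
tool_pos: [0.5335, 0.0361, 0.2346]
tool_rot: [0.001, 0.288, 0.958, -0.0]
contact_force: [0.0, -0.7, -1.5]
gripper_width: 0.737
```

Request:
{"op": "play_rows", "data": {
  "increments": [
    {"offset": [-9,35,0],"twist": 0,"grip": 0.5},
    {"offset": [-18,70,0],"twist": 0,"grip": 0.5},
    {"offset": [-26,103,0],"twist": 0,"grip": 0.5},
    {"offset": [-31,125,0],"twist": 0,"grip": 0.5},
    {"offset": [-34,137,0],"twist": -0.01,"grip": 0.5}
  ]
}}

```text
time: 20.08
tool_pos: [0.6382, 0.134, 0.2332]
tool_rot: [0.0, 0.281, 0.96, 0.0]
contact_force: [-0.9, -1.2, -1.6]
gripper_width: 0.735
```

Request:
{"op": "play_rows", "data": {
  "increments": [
    {"offset": [0,0,10],"twist": 0,"grip": 0.5},
    {"offset": [0,0,20],"twist": 0,"grip": 0.5},
    {"offset": [0,0,22],"twist": 0,"grip": 0.5},
    {"offset": [0,0,22],"twist": 0,"grip": 0.5}
  ]
}}

```text
time: 20.42
tool_pos: [0.635, 0.1311, 0.208]
tool_rot: [-0.002, 0.283, 0.959, -0.001]
contact_force: [-0.9, -0.2, -1.4]
gripper_width: 0.737
```

Run:
```python
from h import *
s=manip.state(); w=manip.grab_frame("wrist"); cv2.imwrite("pics/w8.png",w); q=s["tool_rot"]; print(s["tool_pos"],2*np.degrees(np.arctan2(q[2],q[1]))-90,s["contact_force"],s["gripper_width"])
```

```text
[0.63498799 0.1311372  0.20799966] 57.180462719003486 [-0.93192892 -0.18726704 -1.44283808] 0.7371464780966539
```

View pics/w8.png

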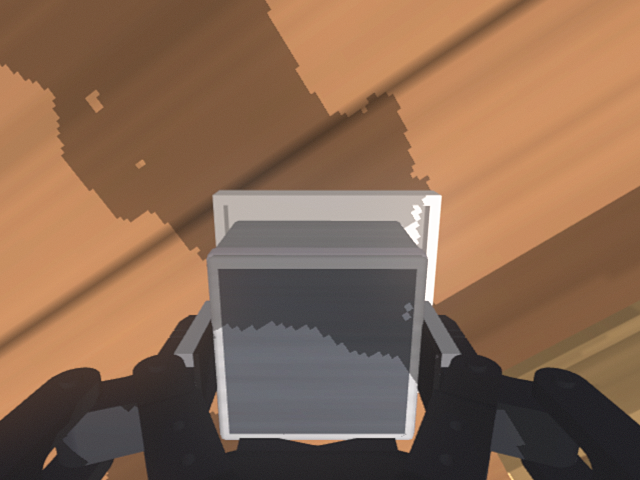

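The tin is in line with the tray but about 2.5 mm left of its centre (320 against 327 px), which matches the numbers. I'll correct that and lower it.

Request:
{"op": "play_rows", "data": {
  "increments": [
    {"offset": [-2.5,2,2],"twist": 0,"grip": 0.5},
    {"offset": [-2.5,2,6],"twist": 0,"grip": 0.5},
    {"offset": [-2.5,2,10],"twist": 0,"grip": 0.5},
    {"offset": [-2.5,2,11],"twist": 0,"grip": 0.5},
    {"offset": [-2.5,2,11],"twist": 0,"grip": 0.5}
  ]
}}

```text
time: 20.88
tool_pos: [0.6397, 0.1323, 0.1991]
tool_rot: [-0.001, 0.282, 0.959, -0.0]
contact_force: [0.1, 0.6, -2.6]
gripper_width: 0.733
```

Request:
{"op": "play_rows", "data": {
  "increments": [
    {"offset": [0,0,0.5],"twist": 0,"grip": 0.5},
    {"offset": [0,0,1],"twist": 0,"grip": 0.5},
    {"offset": [0,0,1],"twist": 0,"grip": 0.5}
  ]
}}

```text
time: 21.13
tool_pos: [0.64, 0.1324, 0.1988]
tool_rot: [0.0, 0.282, 0.959, 0.0]
contact_force: [-0.6, -0.7, -1.6]
gripper_width: 0.735
```

Request:
{"op": "play_rows", "data": {
  "increments": [
    {"offset": [0,-1,1.5],"twist": 0,"grip": 0.5},
    {"offset": [0,-1,2.5],"twist": 0,"grip": 0.5},
    {"offset": [0,-1,3.5],"twist": 0,"grip": 0.5},
    {"offset": [0,-1,4],"twist": 0,"grip": 0.5},
    {"offset": [0,-1,4],"twist": 0,"grip": 0.5}
  ]
}}

```text
time: 21.55
tool_pos: [0.6394, 0.1315, 0.1945]
tool_rot: [-0.0, 0.282, 0.959, -0.0]
contact_force: [0.4, 0.3, -2.0]
gripper_width: 0.737
```

Request:
{"op": "play_rows", "data": {
  "increments": [
    {"offset": [0,0,0.5],"twist": 0,"grip": 0.5},
    {"offset": [0,0,1],"twist": 0,"grip": 0.5},
    {"offset": [0,0,1],"twist": 0,"grip": 0.5}
  ]
}}

```text
time: 21.8
tool_pos: [0.6396, 0.1316, 0.1943]
tool_rot: [0.0, 0.282, 0.959, 0.0]
contact_force: [-2.2, -0.2, 1.3]
gripper_width: 0.735
```

Request:
{"op": "play_rows", "data": {
  "increments": [
    {"offset": [0,0,0.3],"twist": 0,"grip": 0.85},
    {"offset": [0,0,0.3],"twist": 0,"grip": 1},
    {"offset": [0,0,0.3],"twist": 0,"grip": 1},
    {"offset": [0,0,0.3],"twist": 0,"grip": 1},
    {"offset": [0,0,-20],"twist": 0,"grip": 1}
  ]
}}

```text
time: 22.22
tool_pos: [0.6375, 0.1313, 0.2092]
tool_rot: [-0.004, 0.282, 0.959, -0.002]
contact_force: [-0.3, 0.7, -1.8]
gripper_width: 0.998
```

Request:
{"op": "play_rows", "data": {
  "increments": [
    {"offset": [0,0,-40],"twist": 0,"grip": 1},
    {"offset": [0,0,-80],"twist": 0,"grip": 1},
    {"offset": [0,0,-120],"twist": 0,"grip": 1},
    {"offset": [10,-30,-140],"twist": 0,"grip": 1},
    {"offset": [20,-65,-150],"twist": 0,"grip": 1}
  ]
}}

```text
time: 22.63
tool_pos: [0.5886, 0.0882, 0.3696]
tool_rot: [0.004, 0.281, 0.96, 0.002]
contact_force: [0.2, -1.0, 0.8]
gripper_width: 1.001
```

Request:
{"op": "play_rows", "data": {
  "increments": [
    {"offset": [10,-38,0],"twist": 0,"grip": 1},
    {"offset": [20,-76,0],"twist": 0,"grip": 1},
    {"offset": [30,-114,0],"twist": 0,"grip": 1},
    {"offset": [40,-130,0],"twist": 0,"grip": 1},
    {"offset": [40,-130,0],"twist": 0,"grip": 1}
  ]
}}

```text
time: 23.05
tool_pos: [0.4811, -0.0014, 0.3635]
tool_rot: [-0.0, 0.283, 0.959, -0.0]
contact_force: [-0.3, -0.4, -0.5]
gripper_width: 0.998
```

Run:
```python
from h import *
print(manip.state()["time"],manip.state()["tool_pos"])
t=manip.grab_frame("top"); s=manip.grab_frame("side")
a=cv2.resize(t[150:330,140:500],(800,400),interpolation=cv2.INTER_CUBIC); b=cv2.resize(s[180:450,180:480],(222,200))
cv2.imwrite("pics/end.png",a); cv2.imwrite("pics/ends.png",cv2.resize(s[180:450,180:480],(660,594)))
for n,im in (("top",t),("side",s)):
  for q in "tin_round_small tin_square_small tin_round_large tin_square_large padlock cup".split():
    print(n,q,[(round(d["p"],2),world(n,d["xyz"]).round(3).tolist()) for d in manip.tip_of(q,n)[:1]])
```

```text
23.05 [ 0.48108283 -0.00138858  0.36348825]
top tin_round_small [(0.51, [0.432, -0.29, 0.002])]
top tin_square_small [(0.94, [0.616, -0.174, 0.004])]
top tin_round_large [(0.68, [0.435, 0.283, 0.002])]
top tin_square_large [(0.65, [0.638, 0.129, 0.004])]
top padlock [(0.74, [0.435, 0.148, -0.001])]
top cup [(0.89, [0.435, -0.142, -0.0])]
side tin_round_small [(0.64, [0.43, -0.291, 0.003])]
side tin_square_small [(0.96, [0.618, -0.169, 0.006])]
side tin_round_large [(0.85, [0.438, 0.285, 0.007])]
side tin_square_large [(0.68, [0.639, 0.131, 0.001])]
side padlock [(0.73, [0.439, 0.15, -0.002])]
side cup [(0.77, [0.437, -0.138, 0.001])]
```

View pics/end.png

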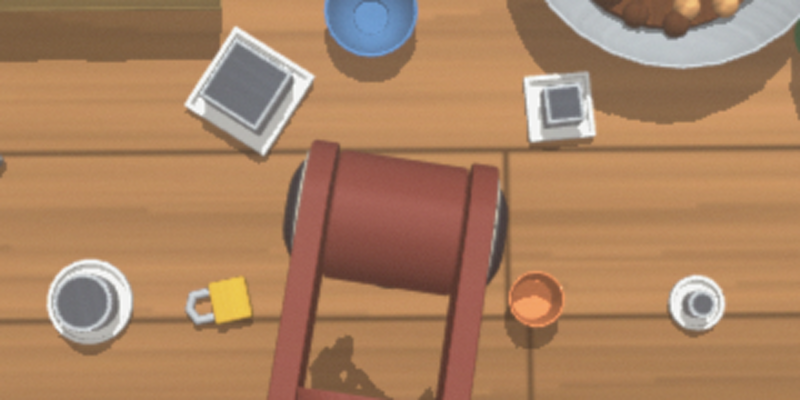

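View pics/ends.png

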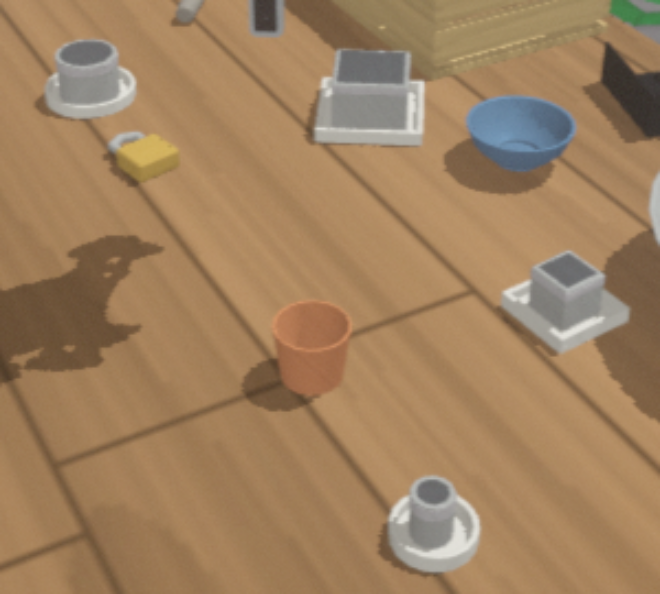

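All four tins stand upright inside their trays, with the square ones in line. The padlock and cup have not moved.

```bash
python3 -c "
from h import *
print(manip.job_done())"
```

```text
the job is handed in; nothing more can be done
None
```

I took the stack apart from the top down, one tin at a time: small round, small square, large round, then large square. Each tin now stands in its own white tray, lowered until I felt contact and only then released. The whole job took about 23 s of robot time, and the highest force read after any move was about 11 N.

- **Final pictures:** the last top and side views show all four tins upright inside their tray rims, with the square tins in line with their trays.
- **Square alignment:** I released them with the jaws within about 1° of the tray angles I had measured.
- **Tin positions:** the networks put all four tins at their tray centres to within a few mm. The small square tin was the furthest off, at about 8 mm from the top camera. The side camera said about 4 mm, and the pictures and the arm's own pose put it within about 1 mm.
- **Padlock and cup:** both read within about 5 mm of where they started, which is about the networks' own error. They look untouched.
- **Disagreement along the way:** one early wrist picture was about 4 mm off because the arm was still settling. I retook it, and it then agreed with the top camera.

No check failed. I handed the job in, and it reports no verdict.

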